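Pack the chilled delivery carrier and clamp its lid

ROBOT

A 7-joint arm with a two-finger parallel gripper is mounted at the origin on the work surface. World frame = base frame: x ahead of the robot, y to its left, z up, the work surface at z = 0. Lengths are in mm, angles in degrees, forces in N, time in s.
With the tool pointing down it reaches from about 350 to 900 mm from the base axis. Payload 19.9 kg.
Tool frame: the origin (TCP) lies on the centre line of the jaws, within the pads' length; the fingertips stand 14 mm ahead of it and the grasp point (between the pads) lies 5 mm behind it; z points along the fingers, y is the line along which they close (so a half turn about z gives the same grasp; the last joint's range is limited). The gripper opens to 94 mm and grips with 3 to 60 N. Pads are 16 mm wide; open, the fingers measure 119 mm over their backs; the gripper's body (75 mm by 177 mm) begins 78 mm behind the grasp point.
Start: joints at [66.836, 23.915, -0.59, 92.452, 0.269, 63.638, -3.037], TCP at [221.801, -584.298, 219.425] pointing down, gripper open.
Joint ranges: [-161.28, 161.28], [-22.2, 115.67], [-73.04, 71.86], [3.21, 147.25], [-68.34, 248.33], [10.77, 114.83], [-161.83, 161.83]. Speed limits (degrees/s): [108.29, 108.29, 136.94, 136.94, 172.46, 172.46, 172.46].

INTERFACE

Orientations are given as [roll, pitch, yaw] about the fixed x, y, z axes, in that order (R = Rz(yaw) Ry(pitch) Rx(roll)).
In Python, from rig import ctrl, cams gives the robot as it stands.
- The arm moves only by the shell command python3 -m inch 'ROWS' [FORCE]. ROWS is a JSON object of lists of equal length, an entry for each row: "jaw": the closure in counts, from 0 (fully open) to 255 (shut); "linear": the shift along the tool's x, y, z in mm, a list of three; "spin": the turn about the tool's z in rad. In form: {"jaw": [jaw, ...], "linear": [[tx, ty, tz], ...], "spin": [spin, ...]}. A call has 1 to 8 rows; each row shifts and turns the commanded pose from where the row before left it, along the tool's axes as they then stand; what a row does not reach is not made up. A row lasts 1/10 s, in which the tool goes at most 50 mm and 8.59 degrees, less where a joint would pass 70% of its speed; a pose out of reach is approached as far as the arm can. A call with a gripper value outside its range is refused whole. The fingers move at their own pace and stop on an object; FORCE is the grip in N (left out, the last holds). Time passes only in rows, so rows that do not move let the fingers close. It gives the time, the measured TCP pose, the force, the opening and the grip force at its end, in the units of the state.
- ctrl.state(): the state, without advancing time (a new reading comes with each control period).
- cams.camera(name): name is "side" or "top" or "wrist"; returns a dict with "image" (384x512x3 uint8, blue, green, red), "z_map" (384x512 float32, mm along the optical axis (not along the pixel's ray), 0 where there is no reading), "fx", "fy", "cx", "cy" (pixels), "view" (4x4, takes a point from world to camera coordinates). Camera axes: x right, y down, z forward; pixel columns grow to the right and rows downward; lengths in mm; the calibration is good to about 2 mm. The wrist camera is an equidistant fisheye: a pixel r from the principal point sees the ray r / f radians off the axis. A picture is of the moment at which its call begins.
- ctrl.finish_job(): hands the job in; it is judged then, once.
The state is a dict: "clock": time; "joints": joint angles; "joint_velocities": joint speeds; "joint_torque": joint torques, N m; "eef_pos": TCP position; "tcp_rot": TCP orientation; "ft_force": force on the tool from outside, world axes, zero at the start; "wrist_torque": the same for the moment, N m; "finger_gap": finger opening in mm; "grasp_force": force on a finger pad.
Only numpy, scipy, OpenCV 4.12 (cv2) and the standard library are available. Lean on these libraries where they do the work, as an engineer would, in place of code of your own. Each camera call takes 0.05 s, during which the arm holds its last target. There are 200 camera calls.

TASK

Pack the chilled lunch order for the driver: lay the freezer block flat on the floor of the open insulated carrier and stand every portion pot that is on the bench upright on the floor beside it. Then push the carrier's lid over past upright so that it drops shut, and fold both front latches down flat against the carrier. Leave the other kitchen things where they are.

Things in the scene. Friction and masses are not known exactly. Their poses are not given: they have to be found in the camera images.
- carrier: dark insulated food carrier, fixed to the bench: a box 225 mm (its x) by 380 mm (its y) outside, rim 100 mm high, walls 22.5 mm and floor 25 mm thick, so the inside is 180 by 335 mm and 75 mm deep. Origin at the centre of its underside on the bench, z up; +x points to the hinge side (the robot's left), -x to the front wall with the latches (the robot's right), +y towards the robot
- carrier_in (a point): centre of the carrier's inner floor, 25 mm above the bench, axes as the carrier's
- lid (a joint): the lid, a flat slab 225 by 380 mm and 30 mm thick, about 0.6 kg, hinged along the top of the carrier's +x (left) wall. 0 = shut, 1.57 = upright; it starts at 2.0, its stop, leaning back away from the opening, its free edge about 0.30 m above the bench (the two latches stand up to 45 mm beyond that edge, with 160 mm clear between them). It swings freely and falls by its own weight to whichever side of upright it is on; dropping shut takes about a second
- lid_hinge (a point): middle of the lid's hinge line: the top outer edge of the carrier's +x wall, 100 mm above the bench, axes as the carrier's; the line runs along its y. With the lid shut the slab reaches 225 mm from here towards -x and 30 mm up
- lid_edge (a point): middle of the lid's free edge, on its outer (upper when shut) face; 225 mm from the hinge along the lid; turns with the lid
- latch_near (a joint): flap latch on the lid's front edge, the one at the end of the carrier nearer to the robot. A stiff plastic flap 60 mm wide, 45 mm long, 6 mm thick, hinged along its upper edge. 0 = folded down flat against the carrier's front wall (clamped), 1.57 = sticking straight out level, more = tipped upward (angles as seen with the lid shut). Starts at 1.7 to 2.2 and stays where it is left (friction about 0.1 N m, 2 to 3 N at its tip)
- latch_near_tip (a point): middle of the flap's free edge, outer face; turns with the flap
- latch_near_hinge (a point): middle of that flap's hinge line. It lies at y = +110 mm in the carrier's frame; with the lid shut it is 118 mm above the bench, in the plane of the front wall
- latch_far (a joint): flap latch on the lid's front edge, the one at the end of the carrier farther from the robot. A stiff plastic flap 60 mm wide, 45 mm long, 6 mm thick, hinged along its upper edge. 0 = folded down flat against the carrier's front wall (clamped), 1.57 = sticking straight out level, more = tipped upward (angles as seen with the lid shut). Starts at 1.7 to 2.2 and stays where it is left (friction about 0.1 N m, 2 to 3 N at its tip)
- latch_far_tip (a point): middle of the flap's free edge, outer face; turns with the flap
- latch_far_hinge (a point): middle of that flap's hinge line. It lies at y = -110 mm in the carrier's frame; with the lid shut it is 118 mm above the bench, in the plane of the front wall
- pot1: sealed round portion pot, opaque plastic with a white press-on lid: 60 mm diameter, 60 mm tall, about 0.18 kg; origin at the centre of its underside, z up its axis. Not always present (None when absent)
- pot2: sealed round portion pot, opaque plastic with a white press-on lid: 60 mm diameter, 60 mm tall, about 0.18 kg; origin at the centre of its underside, z up its axis. Not always present (None when absent)
- pot3: sealed round portion pot, opaque plastic with a white press-on lid: 60 mm diameter, 60 mm tall, about 0.18 kg; origin at the centre of its underside, z up its axis. Not always present (None when absent)
- pot4: sealed round portion pot, opaque plastic with a white press-on lid: 60 mm diameter, 60 mm tall, about 0.18 kg; origin at the centre of its underside, z up its axis. Not always present (None when absent)
- block: freezer block, a pale hard plastic slab 52 mm (its x) by 160 mm (its y) by 30 mm thick with rounded edges, about 0.22 kg, lying flat on the bench; origin at the centre of its underside, z up
- bowl: bystander: small steel prep bowl, 90 mm across, 45 mm high; leave it alone; origin under its centre
- bottle: bystander: upright sauce bottle, 60 mm across, 190 mm tall; leave it alone; origin under its centre
- trays: bystander: stack of empty meal trays, 140 by 95 mm, 55 mm high; leave it alone; origin under its centre
Not all that is in view belongs to the job. What is shaped like the pot3 but red is not meant. Leave any green look-alike of the pot2 alone.

How it is judged:
By the outcome, as a careful person would: the job done as asked, in the order asked, and still so for the second after the job is handed in, with the robot touching nothing.
Of pot1, pot2, pot3, pot4 only 2 to 4 are there at a start; the rules pass over those that are not, and their reading is None.
At some moment in a run one of pot1, pot2, pot3, pot4, block may be knocked a few centimetres aside while the robot is not near it.
It also fails if it takes over 210 s, if anything falls off the work surface, if the arm or the gripper's body presses on something with over 40 N, if the wrist force passes 120 N, or if a joint passes its speed limit or range.

## Working session

There is one attempt and no reset: what is moved stays moved. The work goes in short steps, Python scripts to look and compute and a shell command to move; the robot and the scene stay as the last step left them, time stands still between calls to the robot, and variables do not carry over. Pictures are saved under pics/ and viewed, at most 14 in all, crops included, and the job is handed in when it is done.

```bash
ls; mkdir -p pics; cat > h.py <<'E'
import numpy as np, cv2
from rig import ctrl, cams
def world(c,u,v,d=None):
    z=c["z_map"][int(round(v)),int(round(u))] if d is None else d
    p=np.array([(u-c["cx"])/c["fx"]*z,(v-c["cy"])/c["fy"]*z,z,1.0])
    return (np.linalg.inv(c["view"])@p)[:3]
def cloud(c):
    z=c["z_map"]; v,u=np.mgrid[:z.shape[0],:z.shape[1]]
    p=np.stack([(u-c["cx"])/c["fx"]*z,(v-c["cy"])/c["fy"]*z,z,np.ones_like(z)],-1)
    w=(p@np.linalg.inv(c["view"]).T)[...,:3]; w[z==0]=np.nan
    return w
E
python3 - <<'E'
from h import *
for n in("top","side"):
    c=cams.camera(n); cv2.imwrite(f"pics/{n}0.png",c["image"]); np.save(f"{n}0.npy",c,allow_pickle=True)
    print(n,c["fx"],np.round(c["view"],2).tolist())
s=ctrl.state(); print({k:np.round(v,2).tolist() for k,v in s.items()})
E
```

```text
pics
top 346.4813309131296 [[-0.03, -1.0, -0.02, 4.66], [-0.99, 0.03, -0.17, 499.08], [0.17, 0.01, -0.99, 1123.84], [0.0, 0.0, 0.0, 1.0]]
side 351.62619896940714 [[-0.99, -0.15, -0.01, 473.25], [-0.09, 0.66, -0.74, 159.32], [0.12, -0.73, -0.67, 933.36], [0.0, 0.0, 0.0, 1.0]]
{'clock': 0.1, 'joints': [66.84, 23.94, -0.59, 92.48, 0.27, 63.64, -3.04], 'joint_velocities': [0.07, -0.06, -0.01, -0.11, -0.04, 0.01, 0.03], 'joint_torque': [0.0, -85.26, 0.64, -42.67, -0.05, 0.02, 0.0], 'eef_pos': [221.69, -584.02, 218.91], 'tcp_rot': [-179.94, 0.0, 20.79], 'ft_force': [-0.65, 0.46, 0.27], 'wrist_torque': [-0.02, -0.04, 0.02], 'grasp_force': 0.0, 'finger_gap': 94.09}
```

View pics/top0.png

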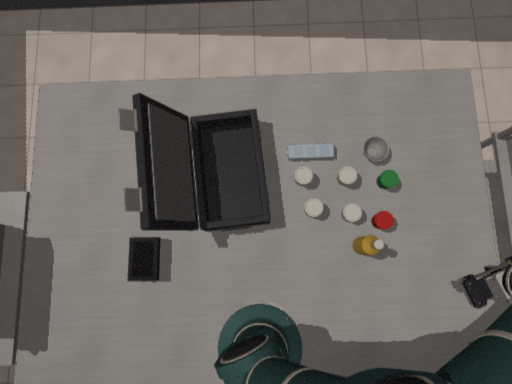

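View pics/side0.png

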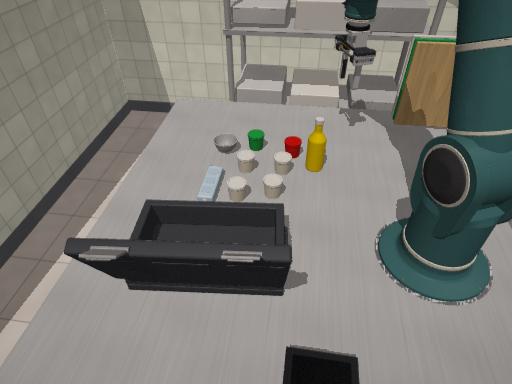

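Top view: carrier opening at (230,168), lid leaning left at (165,165), and the block at (311,152). There are four white pots at (304,176), (348,176), (314,208) and (353,213). The red (384,220) and green (388,180) pots are look-alikes to leave. Bowl is at (377,150), bottle at (368,245), trays at (145,260). Next I'll measure these and confirm in a crop.

```bash
python3 - <<'E'
from h import *
c=np.load("top0.npy",allow_pickle=True).item()
w=cloud(c); im=c["image"]
cv2.imwrite("pics/crop0.png",cv2.resize(im[95:275,180:420],None,fx=3,fy=3,interpolation=cv2.INTER_CUBIC))
for n,(u,v) in dict(A=(304,176),B=(348,176),C=(314,208),D=(353,213),red=(384,220),green=(388,180),block=(311,152),bowl=(377,150),bot=(368,245)).items():
    r=28
    sub=w[v-r:v+r,u-r:u+r].reshape(-1,3); p0=w[v,u]
    zt=p0[2]
    m=(np.abs(sub[:,2]-zt)<6)&(np.hypot(*(sub[:,:2]-p0[:2]).T)<(95 if n=='block' else 45))
    q=sub[m]; (cx,cy),sz,a=cv2.minAreaRect(q[:,:2].astype(np.float32))
    print(n,np.round(p0),"ctr",round(cx),round(cy),np.round(sz),round(a,1),"z",round(np.median(q[:,2])))
# carrier rim
reg=w[100:240,185:280].reshape(-1,3); q=reg[np.abs(reg[:,2]-100)<8]
r=cv2.minAreaRect(q[:,:2].astype(np.float32)); print("rim",r)
q=reg[np.abs(reg[:,2]-25)<8]; print("floor",cv2.minAreaRect(q[:,:2].astype(np.float32)))
reg=w[85:240,110:200].reshape(-1,3); q=reg[reg[:,2]>270]; print("lid hi",np.nanmin(q,0),np.nanmax(q,0))
E
```

```text
A [ 549. -167.   61.] ctr 552 -164 [58. 59.] 59.8 z 60
B [ 545. -314.   58.] ctr 547 -311 [59. 57.] 87.0 z 60
C [ 441. -194.   61.] ctr 443 -192 [59. 57.] 87.2 z 60
D [ 420. -320.   61.] ctr 423 -317 [59. 59.] 43.7 z 60
red [ 395. -419.   60.] ctr 395 -417 [59. 59.] 55.6 z 60
green [ 527. -444.   61.] ctr 532 -448 [57. 60.] 41.6 z 61
block [ 640. -199.   31.] ctr 645 -197 [ 52. 161.] 0.1 z 31
bowl [ 645. -434.   10.] ctr 640 -428 [72. 55.] 75.9 z 11
bot [ 315. -337.  139.] ctr 316 -345 [40. 36.] 3.0 z 138
rim ((577.0777587890625, 88.22772216796875), (379.9043273925781, 240.3944549560547), 5.172276973724365)
floor ((568.46875, 79.16179656982422), (361.27752685546875, 217.8882293701172), 5.30107307434082)
lid hi [368.31260765 246.88654561 270.00955444] [746.7305148  352.44305658 333.40464315]
```

View pics/crop0.png

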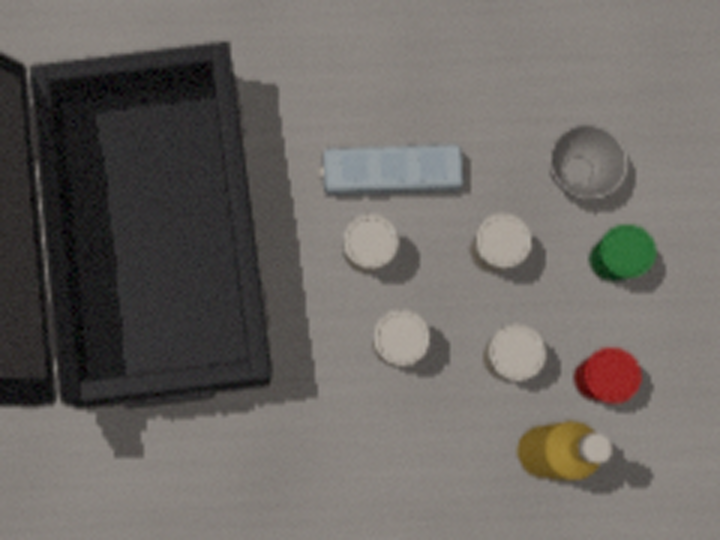

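All four white-lidded pots (crop (371,241), (503,241), (401,337), (516,352)) fit the description. The red one (610,376) and green one (627,250) are excluded by colour. Next I'll refine the carrier pose and add a helper that locates objects and gives tool-axis deltas.

```bash
cat >> h.py <<'E'
def pots(show=True):
    c=cams.camera("top"); w=cloud(c); hsv=cv2.cvtColor(c["image"],cv2.COLOR_BGR2HSV)
    m=((hsv[...,1]<60)&(np.abs(w[...,2]-60)<7)&(w[...,1]<-60)).astype(np.uint8)
    n,l,st,_=cv2.connectedComponentsWithStats(m); out=[]
    for i in range(1,n):
        if st[i,4]<80: continue
        q=w[l==i][:,:2].astype(np.float32); (x,y),s,a=cv2.minAreaRect(q); out.append((round(x),round(y),np.round(s).tolist()))
    m=((np.abs(w[...,2]-30)<5)&(hsv[...,0]>90)&(hsv[...,0]<125)&(hsv[...,1]>25)&(hsv[...,2]>90)).astype(np.uint8)
    n,l,st,_=cv2.connectedComponentsWithStats(m); b=None
    if n>1:
        i=1+np.argmax(st[1:,4]); b=cv2.minAreaRect(w[l==i][:,:2].astype(np.float32))
    print("pots",out,"block",np.round(b[0]) if b else None,np.round(b[1]) if b else None,b and round(b[2],1)); return c,w
def delta(x,y,z,yaw=None):
    from scipy.spatial.transform import Rotation as R
    s=ctrl.state(); Rm=R.from_euler("xyz",s["tcp_rot"],degrees=True)
    d=Rm.inv().apply(np.array([x,y,z])-s["eef_pos"])
    r="" if yaw is None else "spin %.3f"%-np.radians((yaw-s["tcp_rot"][2]+180)%360-180)
    print("tool delta",np.round(d,1),r)
CY=95.2
E
python3 - <<'E'
from h import *
c,w=pots()
a=np.radians(95.17); ex=np.array([np.cos(a),np.sin(a)]); ey=np.array([-ex[1],ex[0]])
q=w[95:245,185:290].reshape(-1,3); q=q[np.abs(q[:,2]-100)<4]
X=q[:,:2]@ex; Y=q[:,:2]@ey
for lo,hi in((-700,-600),(-600,-500),(-500,-400)):
    s=(Y>lo)&(Y<hi); xs=np.sort(X[s]); print("x edges",lo,np.percentile(xs,[0,1,99,100]).round(1))
print("y edges",np.percentile(Y,[0,.5,99.5,100]).round(1))
# side camera estimate
c=np.load("side0.npy",allow_pickle=True).item(); w=cloud(c); q=w.reshape(-1,3); q=q[(np.abs(q[:,2]-100)<4)&(q[:,0]>300)&(q[:,1]>-60)&(q[:,1]<250)]
X=q[:,:2]@ex; Y=q[:,:2]@ey; print("side",np.percentile(X,[0,1,99]).round(1),np.percentile(Y,[0,.5,99.5,100]).round(1))
delta(423,-317,180)
E
```

```text
pots [(552, -164, [58.0, 59.0]), (547, -311, [59.0, 57.0]), (443, -193, [57.0, 57.0]), (423, -316, [59.0, 59.0])] block [ 647. -146.] [10. 26.] 88.0
x edges -700 [-84.  -83.5 140.6 144.5]
x edges -600 [-84.4 -83.5 142.8 143.4]
x edges -500 [-84.3 -83.5 139.7 143.7]
y edges [-772.5 -771.1 -393.3 -392.7]
side [-83.5 -81.5 176.7] [-772.6 -771.4 -395.1 -393.3]
tool delta [ 283.  -178.2   39.1]
```

```bash
cat >> h.py <<'E'
a=np.radians(95.17); EX=np.array([np.cos(a),np.sin(a)]); EY=np.array([-EX[1],EX[0]]); C0=28.4*EX-582.6*EY
def car(x,y): return C0+x*EX+y*EY
def cdelta(x,y,z,yaw=CY): p=car(x,y); delta(p[0],p[1],z,yaw)
E
python3 -m inch '{"jaw":[40,40,40,40,40,40,40,40],"linear":[[35.4,-22.3,0],[35.4,-22.3,0],[35.4,-22.3,0],[35.4,-22.3,0],[35.4,-22.3,0],[35.4,-22.3,0],[35.4,-22.3,0],[35.4,-22.3,0]],"spin":[0,0,0,0,0,0,0,0]}' 20
python3 -m inch '{"jaw":[40,40,40],"linear":[[0,0,0],[0,0,0],[0,0,0]],"spin":[0,0,0]}'
python3 -c "
from h import *
delta(423,-316.5,37); pots()"
```

```text
clock: 0.95
eef_pos: [424.0, -315.5, 219.4]
tcp_rot: [-180.0, 0.0, 20.8]
ft_force: [-0.0, 0.5, 0.6]
finger_gap: 79.2
grasp_force: 0.0
clock: 1.25
eef_pos: [422.6, -317.8, 219.3]
tcp_rot: [-180.0, 0.0, 20.7]
ft_force: [1.2, -0.7, 0.4]
finger_gap: 79.3
grasp_force: 0.0
tool delta [  1.   -1.1 182.3] 
pots [(552, -165, [58.0, 59.0]), (547, -310, [59.0, 57.0]), (443, -192, [59.0, 57.0])] block [ 641. -247.] [ 4. 11.] 15.6
```

```bash
python3 -m inch '{"jaw":[40,40,40,40,40,40,40],"linear":[[1,-1,35],[0,0,40],[0,0,40],[0,0,37],[0,0,20],[0,0,10],[0,0,0]],"spin":[0,0,0,0,0,0,0]}' 20
python3 -m inch '{"jaw":[150,150,150,150,150,150],"linear":[[0,0,0],[0,0,0],[0,0,0],[0,0,0],[0,0,0],[0,0,0]],"spin":[0,0,0,0,0,0]}' 20
python3 -m inch '{"jaw":[150,150,150,150,150,150],"linear":[[0,0,-20],[0,0,-40],[0,0,-40],[0,0,-40],[0,0,-10],[0,0,0]],"spin":[0,0,0,0,0,0]}' 20
python3 -c "
from h import *
cdelta(-42,100,190)"
```

```text
clock: 2.0
eef_pos: [423.0, -316.0, 36.6]
tcp_rot: [-179.9, 0.1, 20.7]
ft_force: [0.0, -0.2, 1.3]
finger_gap: 79.5
grasp_force: 0.0
clock: 2.6
eef_pos: [424.3, -316.2, 38.5]
tcp_rot: [179.9, -0.0, 20.8]
ft_force: [-1.3, 0.1, 8.8]
finger_gap: 59.9
grasp_force: 20.0
clock: 3.2
eef_pos: [424.4, -316.2, 189.0]
tcp_rot: [179.8, -0.1, 20.8]
ft_force: [0.5, 0.1, -1.4]
finger_gap: 59.8
grasp_force: 20.0
tool delta [ 176.5 -303.2   -1.5] spin -1.299
```

```bash
python3 -m inch '{"jaw":[150,150,150,150,150,150,150,150],"linear":[[22,-37.9,0],[22,-37.9,0],[22,-37.9,0],[22,-37.9,0],[22,-37.9,0],[22,-37.9,0],[22,-37.9,0],[22,-37.9,0]],"spin":[0,0,0,0,0,0,0,0]}'
python3 -m inch '{"jaw":[150,150,150,150,150,150,150,150],"linear":[[0,0,0],[0,0,0],[0,0,0],[0,0,0],[0,0,0],[0,0,0],[0,0,0],[0,0,0]],"spin":[-0.144,-0.144,-0.144,-0.144,-0.144,-0.144,-0.144,-0.144]}'
python3 -m inch '{"jaw":[150,150,150],"linear":[[0,0,0],[0,0,0],[0,0,0]],"spin":[-0.144,0,0]}'
python3 -c "
from h import *
cdelta(-42,100,64)"
```

```text
clock: 4.0
eef_pos: [480.0, 31.9, 186.0]
tcp_rot: [-179.9, 0.1, 20.8]
ft_force: [1.0, -0.3, -1.1]
finger_gap: 59.5
grasp_force: 20.0
clock: 4.8
eef_pos: [479.9, 30.2, 185.8]
tcp_rot: [-179.9, -0.0, 87.1]
ft_force: [0.2, 0.3, -1.6]
finger_gap: 59.6
grasp_force: 20.0
clock: 5.1
eef_pos: [480.3, 30.1, 186.5]
tcp_rot: [-179.9, -0.0, 94.8]
ft_force: [-0.1, -0.2, -1.5]
finger_gap: 60.1
grasp_force: 20.0
tool delta [ -0.4   1.8 122.5] spin -0.007
```

```bash
python3 -m inch '{"jaw":[150,150,150,150,150,150,150,150],"linear":[[0,1.5,30],[0,0,40],[0,0,30],[0,0,12],[0,0,6],[0,0,4],[0,0,1],[0,0,0]],"spin":[-0.007,0,0,0,0,0,0,0]}'
python3 -m inch '{"jaw":[60,60,60,60,60],"linear":[[0,0,0],[0,0,0],[0,0,0],[0,0,0],[0,0,0]],"spin":[0,0,0,0,0]}'
python3 -m inch '{"jaw":[40,40,40,40,40],"linear":[[0,0,-20],[0,0,-40],[0,0,-40],[0,0,-30],[0,0,0]],"spin":[0,0,0,0,0]}'
python3 -c "
from h import *
pots();delta(443,-192,193)"
```

```text
clock: 5.9
eef_pos: [482.8, 30.3, 65.2]
tcp_rot: [179.9, 0.0, 95.4]
ft_force: [0.2, -0.6, -1.1]
finger_gap: 59.6
grasp_force: 20.0
clock: 6.4
eef_pos: [482.3, 30.3, 64.5]
tcp_rot: [180.0, -0.0, 95.4]
ft_force: [-0.2, -0.4, 0.5]
finger_gap: 71.7
grasp_force: 0.0
clock: 6.9
eef_pos: [484.0, 30.5, 198.0]
tcp_rot: [179.7, 0.1, 95.4]
ft_force: [0.8, 1.0, -0.7]
finger_gap: 79.1
grasp_force: 0.0
pots [(551, -164, [59.0, 58.0]), (547, -311, [58.0, 58.0]), (443, -192, [59.0, 57.0])] block [ 653. -141.] [0. 0.] 0.0
tool delta [-217.4  -61.     3. ]
```

```bash
python3 -m inch '{"jaw":[40,40,40,40,40,40,40,40],"linear":[[-36.2,-10.2,0],[-36.2,-10.2,0],[-36.2,-10.2,0],[-36.2,-10.2,0],[-36.2,-10.2,0],[-36.2,-10.2,0],[0,0,0],[0,0,0]],"spin":[0,0,0,0,0,0,0,0]}'
python3 -c "
from h import *
delta(443,-192,37)"
```

```text
clock: 7.75
eef_pos: [441.4, -191.8, 193.4]
tcp_rot: [-179.9, -0.1, 95.4]
ft_force: [-0.9, 0.8, 0.4]
finger_gap: 79.2
grasp_force: 0.0
tool delta [ -0.5   1.8 156.4]
```

```bash
python3 -m inch '{"jaw":[40,40,40,40,40,40],"linear":[[-0.5,1.5,36],[0,0,40],[0,0,40],[0,0,30],[0,0,10],[0,0,0]],"spin":[0,0,0,0,0,0]}'
python3 -m inch '{"jaw":[150,150,150,150,150,150],"linear":[[0,0,0],[0,0,0],[0,0,0],[0,0,0],[0,0,0],[0,0,0]],"spin":[0,0,0,0,0,0]}' 20
python3 -m inch '{"jaw":[150,150,150,150,150,150],"linear":[[0,0,-20],[0,0,-40],[0,0,-40],[0,0,-40],[0,0,-10],[0,0,0]],"spin":[0,0,0,0,0,0]}' 20
python3 -m inch '{"jaw":[150,150,150,150,150,150,150,150],"linear":[[43,8.1,0],[43,8.1,0],[43,8.1,0],[43,8.1,0],[43,8.1,0],[43,8.1,0],[43,8.1,0],[0,0,0]],"spin":[0,0,0,0,0,0,0,0]}' 20
python3 -c "
from h import *
cdelta(42,100,64)"
```

```text
clock: 8.35
eef_pos: [443.1, -190.7, 37.6]
tcp_rot: [-179.9, -0.1, 95.5]
ft_force: [0.7, -0.6, 0.7]
finger_gap: 79.0
grasp_force: 0.0
clock: 8.95
eef_pos: [444.2, -192.4, 39.6]
tcp_rot: [179.9, 0.1, 95.4]
ft_force: [-1.1, 0.4, 11.7]
finger_gap: 59.7
grasp_force: 20.0
clock: 9.55
eef_pos: [444.0, -192.5, 189.9]
tcp_rot: [179.9, 0.1, 95.4]
ft_force: [-0.3, 0.1, -3.6]
finger_gap: 59.6
grasp_force: 20.0
clock: 10.35
eef_pos: [470.3, 118.5, 187.2]
tcp_rot: [-179.9, -0.1, 95.8]
ft_force: [-0.2, -1.6, -2.2]
finger_gap: 60.1
grasp_force: 20.0
tool delta [ -5.6   3.6 123.2] spin 0.011
```

```bash
python3 -m inch '{"jaw":[150,150,150,150,150,150,150,150],"linear":[[-5.5,3.5,20],[0,0,40],[0,0,40],[0,0,12],[0,0,6],[0,0,3],[0,0,1],[0,0,0]],"spin":[0.011,0,0,0,0,0,0,0]}'
python3 -m inch '{"jaw":[60,60,60,60,60],"linear":[[0,0,0],[0,0,0],[0,0,0],[0,0,0],[0,0,0]],"spin":[0,0,0,0,0]}'
python3 -m inch '{"jaw":[40,40,40,40,40],"linear":[[0,0,-20],[0,0,-40],[0,0,-40],[0,0,-30],[0,0,0]],"spin":[0,0,0,0,0]}'
python3 - <<'E'
from h import *
c,w=pots();delta(551,-164,193)
m=(np.abs(w[...,2]-30)<5)&(w[...,0]>590)&(w[...,0]<720)&(w[...,1]>-310)&(w[...,1]<-80)
print(cv2.minAreaRect(w[m][:,:2].astype(np.float32)))
E
```

```text
clock: 11.15
eef_pos: [476.0, 107.9, 67.4]
tcp_rot: [179.9, 0.0, 94.8]
ft_force: [0.5, 0.1, -3.2]
finger_gap: 59.8
grasp_force: 20.0
clock: 11.65
eef_pos: [475.4, 107.8, 66.5]
tcp_rot: [180.0, -0.0, 94.8]
ft_force: [-0.1, 0.2, -0.0]
finger_gap: 71.5
grasp_force: 0.0
clock: 12.15
eef_pos: [477.0, 108.3, 200.0]
tcp_rot: [179.7, 0.0, 94.8]
ft_force: [-0.3, -0.2, -1.2]
finger_gap: 79.4
grasp_force: 0.0
pots [(552, -164, [58.0, 59.0]), (546, -311, [58.0, 58.0])] block [ 639. -149.] [12.  2.] 17.4
tool delta [-277.2   51.8    5.2] 
((644.6539916992188, -197.09780883789062), (52.85166549682617, 160.75491333007812), 0.7974584102630615)
```

```bash
python3 -m inch '{"jaw":[40,40,40,40,40,40,40,40],"linear":[[-39.6,7.4,0],[-39.6,7.4,0],[-39.6,7.4,0],[-39.6,7.4,0],[-39.6,7.4,0],[-39.6,7.4,0],[-39.6,7.4,0],[0,0,0]],"spin":[-0.007,0,0,0,0,0,0,0]}'
python3 -m inch '{"jaw":[40,40],"linear":[[0,0,0],[0,0,0]],"spin":[0,0]}'
python3 -c "
from h import *
delta(552,-164,37,95.2)"
```

```text
clock: 13.0
eef_pos: [551.6, -169.0, 194.4]
tcp_rot: [-179.9, 0.0, 94.9]
ft_force: [-0.5, -0.0, 0.1]
finger_gap: 79.3
grasp_force: 0.0
clock: 13.2
eef_pos: [551.6, -162.4, 195.7]
tcp_rot: [-179.9, -0.1, 95.3]
ft_force: [0.0, -0.2, 0.5]
finger_gap: 79.3
grasp_force: 0.0
tool delta [ -1.7   0.5 158.7] spin 0.001
```

```bash
python3 -m inch '{"jaw":[40,40,40,40,40,40],"linear":[[-1.5,0.5,38],[0,0,40],[0,0,40],[0,0,30],[0,0,10],[0,0,0]],"spin":[0,0,0,0,0,0]}'
python3 -m inch '{"jaw":[150,150,150,150,150,150],"linear":[[0,0,0],[0,0,0],[0,0,0],[0,0,0],[0,0,0],[0,0,0]],"spin":[0,0,0,0,0,0]}' 20
python3 -m inch '{"jaw":[150,150,150,150,150,150],"linear":[[0,0,-20],[0,0,-40],[0,0,-40],[0,0,-40],[0,0,-10],[0,0,0]],"spin":[0,0,0,0,0,0]}' 20
python3 -m inch '{"jaw":[150,150,150,150,150,150,150],"linear":[[39.8,13.2,0],[39.8,13.2,0],[39.8,13.2,0],[39.8,13.2,0],[39.8,13.2,0],[0,0,0],[0,0,0]],"spin":[0,0,0,0,0,0,0]}' 20
python3 -c "
from h import *
cdelta(-42,-20,64)"
```

```text
clock: 13.8
eef_pos: [552.0, -163.9, 37.8]
tcp_rot: [-179.9, -0.1, 95.3]
ft_force: [-0.2, -0.3, 0.5]
finger_gap: 79.2
grasp_force: 0.0
clock: 14.4
eef_pos: [553.2, -165.3, 39.8]
tcp_rot: [179.9, 0.0, 95.2]
ft_force: [-1.8, 0.6, 9.3]
finger_gap: 59.6
grasp_force: 20.0
clock: 15.0
eef_pos: [553.1, -165.4, 190.1]
tcp_rot: [179.9, 0.1, 95.2]
ft_force: [-0.4, -0.2, -2.6]
finger_gap: 59.9
grasp_force: 20.0
clock: 15.7
eef_pos: [599.4, 40.0, 186.6]
tcp_rot: [-179.9, -0.0, 95.3]
ft_force: [0.8, -1.2, -2.8]
finger_gap: 59.7
grasp_force: 20.0
tool delta [  0.5   2.3 122.6] spin 0.002
```

```bash
python3 -m inch '{"jaw":[150,150,150,150,150,150,150,150],"linear":[[0.5,2,20],[0,0,40],[0,0,40],[0,0,12],[0,0,6],[0,0,3],[0,0,1],[0,0,0]],"spin":[0,0,0,0,0,0,0,0]}'
python3 -m inch '{"jaw":[60,60,60,60,60],"linear":[[0,0,1],[0,0,0],[0,0,0],[0,0,0],[0,0,0]],"spin":[0,0,0,0,0]}'
python3 -m inch '{"jaw":[40,40,40,40,40],"linear":[[0,0,-20],[0,0,-40],[0,0,-40],[0,0,-30],[0,0,0]],"spin":[0,0,0,0,0]}'
python3 - <<'E'
from h import *
c,w=pots();delta(546.5,-311,193,95.2)
m=(np.abs(w[...,2]-30)<5)&(w[...,0]>590)&(w[...,0]<720)&(w[...,1]>-310)&(w[...,1]<-80)
print(cv2.minAreaRect(w[m][:,:2].astype(np.float32)))
E
```

```text
clock: 16.5
eef_pos: [602.7, 39.8, 67.6]
tcp_rot: [179.9, 0.0, 95.2]
ft_force: [0.1, -0.1, -2.6]
finger_gap: 59.3
grasp_force: 20.0
clock: 17.0
eef_pos: [602.2, 39.9, 65.5]
tcp_rot: [180.0, -0.0, 95.2]
ft_force: [-0.5, -0.4, 0.3]
finger_gap: 72.0
grasp_force: 0.0
clock: 17.5
eef_pos: [603.9, 40.2, 199.7]
tcp_rot: [179.7, 0.0, 95.2]
ft_force: [1.1, -0.0, -0.6]
finger_gap: 79.7
grasp_force: 0.0
pots [(547, -310, [59.0, 58.0])] block [ 639. -147.] [14. 11.] 87.6
tool delta [-344.3  -88.1    4.1] spin 0.000
((645.2732543945312, -197.16986083984375), (52.872928619384766, 160.58250427246094), 0.08406846225261688)
```

```bash
python3 -m inch '{"jaw":[40,40,40,40,40,40,40,40],"linear":[[-43,-11,0],[-43,-11,0],[-43,-11,0],[-43,-11,0],[-43,-11,0],[-43,-11,0],[-43,-11,0],[-43,-11,0]],"spin":[0,0,0,0,0,0,0,0]}'
python3 -m inch '{"jaw":[40,40,40],"linear":[[0,0,0],[0,0,0],[0,0,0]],"spin":[0,0,0]}'
python3 -c "
from h import *
delta(546.5,-310.5,37,95.2)"
```

```text
clock: 18.35
eef_pos: [544.6, -312.4, 194.1]
tcp_rot: [-179.9, -0.0, 95.2]
ft_force: [0.4, -0.1, 0.3]
finger_gap: 78.9
grasp_force: 0.0
clock: 18.65
eef_pos: [545.9, -309.3, 194.7]
tcp_rot: [-180.0, -0.1, 95.3]
ft_force: [-0.7, 0.5, 0.1]
finger_gap: 79.6
grasp_force: 0.0
tool delta [ -1.4   0.6 157.7] spin 0.002
```

```bash
python3 -m inch '{"jaw":[40,40,40,40,40,40],"linear":[[-1.3,0.5,38],[0,0,40],[0,0,40],[0,0,30],[0,0,9],[0,0,0]],"spin":[0,0,0,0,0,0]}'
python3 -m inch '{"jaw":[150,150,150,150,150,150],"linear":[[0,0,0],[0,0,0],[0,0,0],[0,0,0],[0,0,0],[0,0,0]],"spin":[0,0,0,0,0,0]}' 20
python3 -m inch '{"jaw":[150,150,150,150,150,150],"linear":[[0,0,-20],[0,0,-40],[0,0,-40],[0,0,-40],[0,0,-10],[0,0,0]],"spin":[0,0,0,0,0,0]}' 20
python3 -m inch '{"jaw":[150,150,150,150,150,150,150,150],"linear":[[42.8,8.5,0],[42.8,8.5,0],[42.8,8.5,0],[42.8,8.5,0],[42.8,8.5,0],[42.8,8.5,0],[42.8,8.5,0],[42.8,8.5,0]],"spin":[0,0,0,0,0,0,0,0]}' 20
python3 -m inch '{"jaw":[150,150,150,150,150],"linear":[[42.8,8.5,0],[40,8.5,0],[0,0,0],[0,0,0],[0,0,0]],"spin":[0,0,0,0,0]}' 20
python3 -c "
from h import *
cdelta(42,-20,64)"
```

```text
clock: 19.25
eef_pos: [546.4, -310.6, 37.8]
tcp_rot: [-179.9, -0.1, 95.3]
ft_force: [-0.9, -0.1, 0.5]
finger_gap: 79.4
grasp_force: 0.0
clock: 19.85
eef_pos: [547.2, -312.3, 39.9]
tcp_rot: [179.9, 0.1, 95.2]
ft_force: [-1.4, 0.8, 9.0]
finger_gap: 59.8
grasp_force: 20.0
clock: 20.45
eef_pos: [546.9, -312.4, 190.3]
tcp_rot: [179.9, 0.1, 95.2]
ft_force: [-1.0, -0.9, -2.1]
finger_gap: 59.8
grasp_force: 20.0
clock: 21.25
eef_pos: [582.1, 36.7, 186.8]
tcp_rot: [-179.9, -0.0, 95.2]
ft_force: [0.6, -0.5, -1.3]
finger_gap: 59.8
grasp_force: 20.0
clock: 21.75
eef_pos: [592.0, 117.9, 187.2]
tcp_rot: [-179.9, 0.0, 95.1]
ft_force: [1.2, 0.5, -0.5]
finger_gap: 60.0
grasp_force: 20.0
tool delta [  6.4   2.6 123.2] spin -0.001
```

```bash
python3 -m inch '{"jaw":[150,150,150,150,150,150,150,150],"linear":[[6,2,20],[0,0,40],[0,0,40],[0,0,12],[0,0,6],[0,0,3],[0,0,1],[0,0,0]],"spin":[0,0,0,0,0,0,0,0]}'
python3 -m inch '{"jaw":[60,60,60,60,60],"linear":[[0,0,1],[0,0,0],[0,0,0],[0,0,0],[0,0,0]],"spin":[0,0,0,0,0]}'
python3 -m inch '{"jaw":[70,70,70,70,70],"linear":[[0,0,-20],[0,0,-40],[0,0,-40],[0,0,-30],[0,0,0]],"spin":[0,0,0,0,0]}'
python3 - <<'E'
from h import *
c,w=pots();delta(645,-197,193,90.1)
m=(np.abs(w[...,2]-30)<5)&(w[...,0]>590)&(w[...,0]<720)&(w[...,1]>-310)&(w[...,1]<-80)
print(cv2.minAreaRect(w[m][:,:2].astype(np.float32)))
E
```

```text
clock: 22.55
eef_pos: [594.5, 125.3, 67.6]
tcp_rot: [179.9, -0.0, 95.2]
ft_force: [-0.1, -0.6, -1.3]
finger_gap: 59.8
grasp_force: 20.0
clock: 23.05
eef_pos: [593.9, 125.3, 65.5]
tcp_rot: [180.0, -0.0, 95.2]
ft_force: [0.6, 0.1, -0.1]
finger_gap: 72.4
grasp_force: 0.0
clock: 23.55
eef_pos: [595.5, 126.0, 199.6]
tcp_rot: [179.7, -0.0, 95.2]
ft_force: [0.2, 1.2, 0.4]
finger_gap: 67.9
grasp_force: 0.0
pots [] block [ 652. -157.] [4. 0.] 101.3
tool delta [-325.8   20.9    4.3] spin 0.089
((645.0575561523438, -198.58502197265625), (52.02305603027344, 158.0494842529297), 0.18629401922225952)
```

```bash
python3 -m inch '{"jaw":[70,70,70,70,70,70,70,70],"linear":[[-40.7,2.6,0],[-40.7,2.6,0],[-40.7,2.6,0],[-40.7,2.6,0],[-40.7,2.6,0],[-40.7,2.6,0],[-40.7,2.6,0],[-40.7,2.6,0]],"spin":[0,0,0,0,0,0,0,0]}'
python3 -m inch '{"jaw":[65,65,65,65],"linear":[[0,0,0],[0,0,0],[0,0,0],[0,0,0]],"spin":[0.089,0,0,0]}'
python3 -c "
from h import *
delta(645,-197,19,90.1); c=cams.camera('wrist'); cv2.imwrite('pics/w1.png',c['image'])"
```

```text
clock: 24.4
eef_pos: [643.6, -198.7, 194.0]
tcp_rot: [-179.9, -0.0, 95.2]
ft_force: [0.7, -0.1, 0.7]
finger_gap: 68.0
grasp_force: 0.0
clock: 24.8
eef_pos: [644.1, -195.8, 195.1]
tcp_rot: [-180.0, -0.0, 90.3]
ft_force: [-0.5, 0.5, -0.7]
finger_gap: 70.0
grasp_force: 0.0
tool delta [ -1.3   1.  176.1] spin 0.004
```

View pics/w1.png

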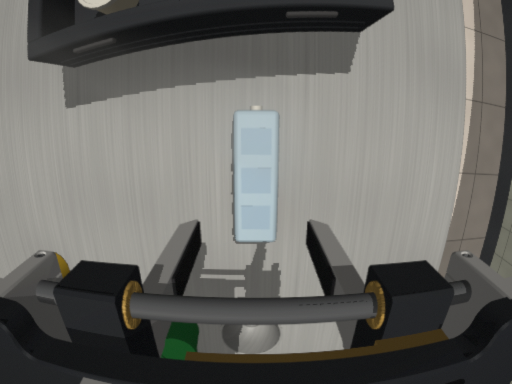

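The block at (256,175) sits squarely between the fingers. Descending to grip it.

```bash
python3 -m inch '{"jaw":[65,65,65,65,65,65,65],"linear":[[-1,1,35],[0,0,40],[0,0,40],[0,0,35],[0,0,16],[0,0,8],[0,0,0]],"spin":[0,0,0,0,0,0,0]}'
python3 -m inch '{"jaw":[160,160,160,160,160,160],"linear":[[0,0,0],[0,0,0],[0,0,0],[0,0,0],[0,0,0],[0,0,0]],"spin":[0,0,0,0,0,0]}' 25
python3 -m inch '{"jaw":[160,160,160,160,160,160,160],"linear":[[0,0,-20],[0,0,-40],[0,0,-40],[0,0,-40],[0,0,-20],[0,0,0],[0,0,0]],"spin":[0,0,0,0,0,0,-0.089]}' 25
python3 -c "
from h import *
cdelta(0,-115,182)"
```

```text
clock: 25.55
eef_pos: [645.4, -197.7, 21.6]
tcp_rot: [180.0, -0.0, 90.2]
ft_force: [-0.3, 0.6, 0.8]
finger_gap: 69.7
grasp_force: 0.0
clock: 26.15
eef_pos: [645.9, -198.2, 22.8]
tcp_rot: [179.9, 0.0, 90.1]
ft_force: [-1.3, 0.0, 7.4]
finger_gap: 52.1
grasp_force: 25.0
clock: 26.85
eef_pos: [644.9, -198.1, 181.3]
tcp_rot: [180.0, 0.0, 95.2]
ft_force: [-0.1, -1.2, -3.0]
finger_gap: 51.9
grasp_force: 25.0
tool delta [283.7  73.4  -0.8] spin 0.000
```

```bash
python3 -m inch '{"jaw":[160,160,160,160,160,160,160,160],"linear":[[40.5,10.5,0],[40.5,10.5,0],[40.5,10.5,0],[40.5,10.5,0],[40.5,10.5,0],[40.5,10.5,0],[40.5,10.5,0],[0,0,0]],"spin":[0,0,0,0,0,0,0,0]}'
python3 -m inch '{"jaw":[160,160,160],"linear":[[0,0,0],[0,0,0],[0,0,0]],"spin":[0,0,0]}'
python3 -c "
from h import *
cdelta(0,-115,49); c=cams.camera('top'); np.save('t3.npy',c,allow_pickle=True); cv2.imwrite('pics/t3.png',cv2.resize(c['image'][90:250,110:300],None,fx=4,fy=3.7))
c=cams.camera('side'); np.save('s3.npy',c,allow_pickle=True); cv2.imwrite('pics/s3.png',cv2.resize(c['image'][130:330,60:330],None,fx=2.9,fy=2.9))"
```

```text
clock: 27.65
eef_pos: [691.4, 98.5, 180.1]
tcp_rot: [-179.9, -0.2, 95.7]
ft_force: [0.2, 0.7, -1.7]
finger_gap: 52.1
grasp_force: 25.0
clock: 27.95
eef_pos: [692.5, 89.4, 181.0]
tcp_rot: [-180.0, 0.0, 95.1]
ft_force: [-0.0, -0.3, -2.6]
finger_gap: 52.0
grasp_force: 25.0
tool delta [  1.8  -0.  132. ] spin -0.001
```

View pics/s3.png

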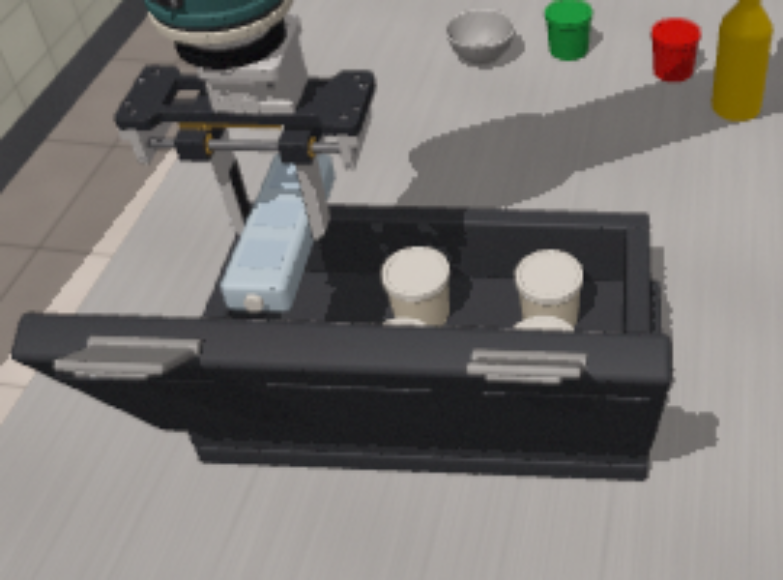

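The side view shows both front pots standing in the carrier at (416,275) and (548,275), with the tops of the other two behind. The block is held level over the far end at (270,255). Lowering it.

```bash
python3 -m inch '{"jaw":[160,160,160,160,160,160,160,160],"linear":[[1.5,0,20],[0,0,35],[0,0,35],[0,0,25],[0,0,10],[0,0,5],[0,0,2],[0,0,1]],"spin":[0,0,0,0,0,0,0,0]}'
python3 -m inch '{"jaw":[160,160,90,90,90,90,90],"linear":[[0,0,1],[0,0,0],[0,0,0],[0,0,0],[0,0,0],[0,0,0],[0,0,0]],"spin":[0,0,0,0,0,0,0]}'
python3 -m inch '{"jaw":[90,90,90,90,90,90,90],"linear":[[0,0,-10],[0,0,-40],[0,0,-40],[0,0,-40],[0,0,-30],[0,0,0],[0,0,0]],"spin":[0,0,0,0,0,0,0]}'
python3 - <<'E'
from h import *
c=cams.camera('top'); np.save('t4.npy',c,allow_pickle=True); cv2.imwrite('pics/t4.png',cv2.resize(c['image'][85:245,105:305],None,fx=3.7,fy=3.7))
E
```

```text
clock: 28.85
eef_pos: [693.0, 92.5, 49.6]
tcp_rot: [179.9, -0.0, 95.2]
ft_force: [-0.1, -0.0, -3.5]
finger_gap: 52.0
grasp_force: 25.0
clock: 29.55
eef_pos: [692.5, 92.5, 47.5]
tcp_rot: [180.0, -0.0, 95.2]
ft_force: [0.6, 0.1, 0.8]
finger_gap: 60.7
grasp_force: 0.0
clock: 30.25
eef_pos: [692.5, 92.5, 208.3]
tcp_rot: [179.9, 0.0, 95.2]
ft_force: [-0.9, 0.0, -0.7]
finger_gap: 60.9
grasp_force: 0.0
```

View pics/t4.png

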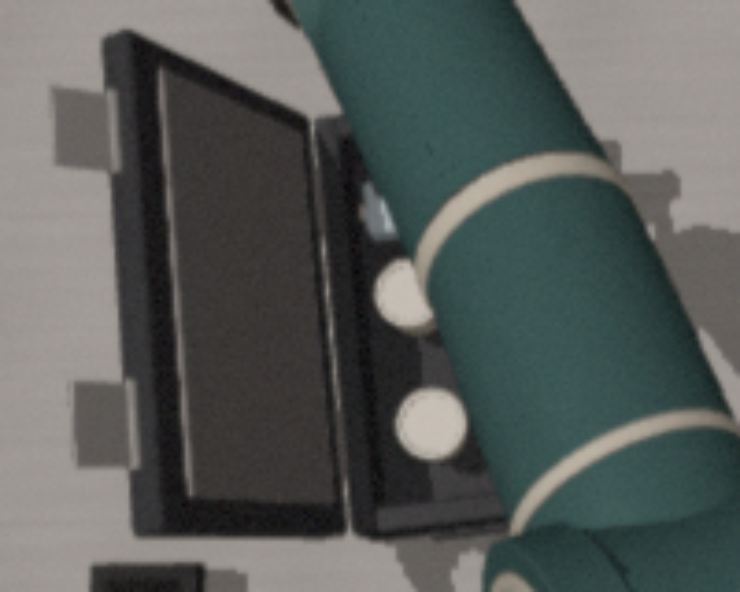

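Arm hides most of the carrier from above. I'll raise and turn a quarter turn with closed fingers, go over the lid between the latches, and check the contents from there.

```bash
python3 -m inch '{"jaw":[255,255,255,255,255,255,255,255],"linear":[[0,0,-25],[0,0,-25],[0,0,-25],[0,0,-25],[0,0,-25],[0,0,-25],[0,0,-25],[0,0,0]],"spin":[-0.143,-0.143,-0.143,-0.143,-0.143,-0.143,-0.143,-0.143]}' 20
python3 -m inch '{"jaw":[255,255,255,255,255],"linear":[[0,0,0],[0,0,0],[0,0,0],[0,0,0],[0,0,0]],"spin":[-0.143,-0.143,-0.143,0,0]}'
python3 -c "
from h import *
cdelta(0,0,385,185.2);cdelta(275,0,385,185.2); print(ctrl.state()['joints'])"
```

```text
clock: 31.1
eef_pos: [692.8, 92.8, 384.5]
tcp_rot: [179.9, 0.1, 161.1]
ft_force: [1.1, 0.6, -0.1]
finger_gap: 1.6
grasp_force: 0.0
clock: 31.6
eef_pos: [692.3, 92.3, 381.5]
tcp_rot: [180.0, -0.1, -174.9]
ft_force: [0.1, -0.8, -0.4]
finger_gap: 0.6
grasp_force: 0.0
tool delta [115.2  -1.3  -3.3] spin -0.002
tool delta [115.6 273.7  -3.2] spin -0.002
[ 18.83550469  34.85565677 -51.66080635  65.61683488  26.58876837
  90.9804191   68.32364407]
```

```bash
python3 -m inch '{"jaw":[255,255,255,255],"linear":[[38,0,0],[39,0,0],[38,0,0],[0,0,0]],"spin":[0,0,0,0]}'
python3 -m inch '{"jaw":[255,255,255,255,255,255,255,255],"linear":[[0,39,0],[0,39,0],[0,39,0],[0,39,0],[0,39,0],[0,39,0],[0,39,0],[0,0,0]],"spin":[0,0,0,0,0,0,0,0]}'
python3 - <<'E'
from h import *
cdelta(275,0,276,185.2); print(ctrl.state()['joints'].__repr__())
c=cams.camera('top'); np.save('t5.npy',c,allow_pickle=True); cv2.imwrite('pics/t5.png',cv2.resize(c['image'][85:245,105:305],None,fx=3.7,fy=3.7))
w=cloud(c); q=w[90:245,100:205].reshape(-1,3)
X=(q[:,:2]-C0)@EX; Y=(q[:,:2]-C0)@EY
for lo,hi in((-150,-130),(-130,-90),(-30,30),(90,130)):
    s=(Y>lo)&(Y<hi)&(X>60); o=np.argsort(-X[s])
    for x0 in range(120,300,15):
        t=s&(np.abs(X-x0)<7)
        if t.any(): print(lo,x0,np.round(np.nanmax(q[t,2])),end='; ')
    print()
E
```

```text
clock: 32.0
eef_pos: [574.7, 81.9, 382.9]
tcp_rot: [-179.8, -0.0, -174.9]
ft_force: [0.9, -0.2, 0.6]
finger_gap: 0.3
grasp_force: 0.0
clock: 32.8
eef_pos: [550.1, 359.0, 381.6]
tcp_rot: [179.9, -0.1, -174.5]
ft_force: [-0.1, 0.0, 0.2]
finger_gap: 0.4
grasp_force: 0.0
tool delta [ -2.6  -4.7 105.6] spin 0.005
array([ -1.12170395,  31.01318208, -55.81703996,  72.82871871,
        25.08749071,  88.65371153,  42.15492757])
-150 120 148.0; -150 135 185.0; -150 150 218.0; -150 165 251.0; -150 180 284.0; -150 195 299.0; -150 210 306.0; -150 225 307.0; -150 240 319.0; -150 255 327.0; 
-130 120 152.0; -130 135 185.0; -130 150 220.0; -130 165 248.0; -130 180 284.0; -130 195 300.0; -130 210 306.0; -130 225 309.0; -130 240 318.0; -130 255 327.0; 
-30 120 153.0; -30 135 183.0; -30 150 220.0; -30 165 250.0; -30 180 282.0; -30 195 512.0; -30 210 511.0; 
90 120 759.0;
```

View pics/t5.png

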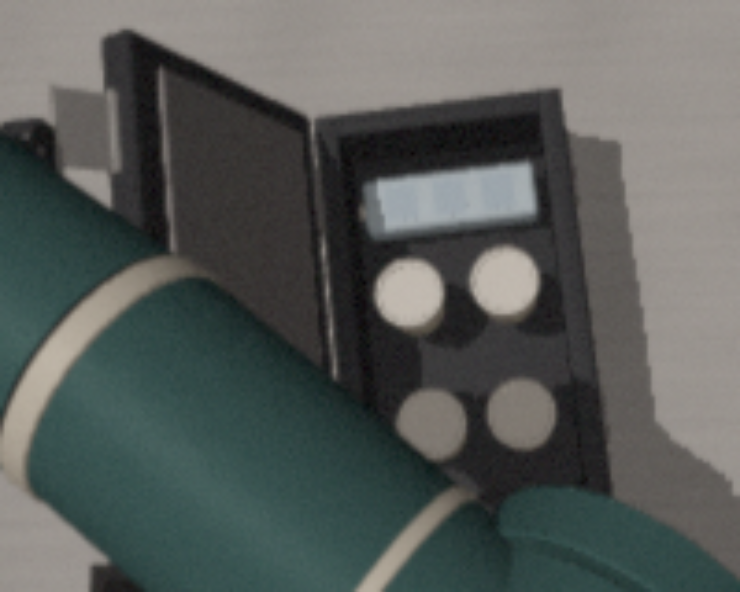

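Contents are right: block flat at (450,195), pots at (410,293), (505,282), (432,425), (521,413). Lowering the closed fingers behind the lid and pushing it over.

```bash
python3 -m inch '{"jaw":[255,255,255,255,255],"linear":[[-2,0,30],[0,0,35],[0,0,30],[0,0,10],[0,0,0]],"spin":[0.005,0,0,0,0]}'
python3 -m inch '{"jaw":[255,255,255,255,255,255,255,255],"linear":[[0,-12,0],[0,-12,0],[0,-12,0],[0,-12,0],[0,-12,0],[0,-12,0],[0,-12,0],[0,-12,0]],"spin":[0,0,0,0,0,0,0,0]}'
python3 -c "
from h import *
s=ctrl.state();print((s['eef_pos'][:2]-C0)@EX,(s['eef_pos'][:2]-C0)@EY,s['ft_force'])"
```

```text
clock: 33.35
eef_pos: [554.9, 352.7, 276.7]
tcp_rot: [-180.0, -0.1, -175.1]
ft_force: [-0.5, -0.2, 0.6]
finger_gap: 0.4
grasp_force: 0.0
clock: 34.15
eef_pos: [563.0, 256.9, 277.3]
tcp_rot: [-180.0, -0.0, -175.0]
ft_force: [-0.5, 0.9, -0.2]
finger_gap: 0.4
grasp_force: 0.7
176.6891831550432 -1.3010899046154887 [-0.4525652   0.90818597 -0.21813407]
```

```bash
python3 -m inch '{"jaw":[255,255,255,255,255,255,255,255],"linear":[[0,-10,0],[0,-10,0],[0,-10,0],[0,-10,0],[0,-10,0],[0,-10,0],[0,-10,0],[0,-5,0]],"spin":[0,0,0,0,0,0,0,0]}'
python3 -m inch '{"jaw":[255,255,255,255,255,255,255,255],"linear":[[0,0,0],[0,0,0],[0,0,0],[0,0,-20],[0,0,-30],[0,0,-30],[0,0,0],[0,0,0]],"spin":[0,0,0,0,0,0,0,0]}'
python3 - <<'E'
from h import *
c=cams.camera('side'); cv2.imwrite('pics/s6.png',cv2.resize(c['image'][100:340,40:400],None,fx=2.1,fy=2.1))
E
```

```text
clock: 34.95
eef_pos: [569.8, 182.1, 277.3]
tcp_rot: [-180.0, -0.0, -175.0]
ft_force: [0.6, 0.3, -0.1]
finger_gap: 0.7
grasp_force: 0.0
clock: 35.75
eef_pos: [569.5, 183.9, 357.5]
tcp_rot: [180.0, 0.0, -174.9]
ft_force: [-0.1, -0.1, -0.0]
finger_gap: 0.4
grasp_force: 0.0
```

View pics/s6.png

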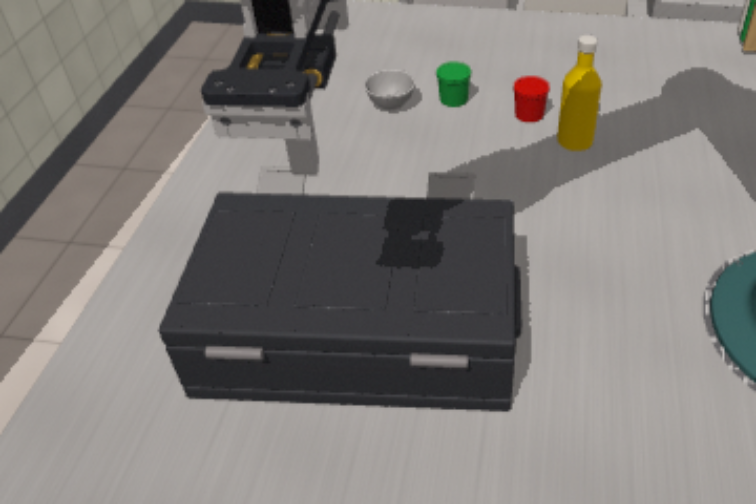

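The lid is shut; both latches stick out at the front edge, at (282,180) and (452,185). Moving to the far one first.

```bash
python3 -c "
from h import *
cdelta(-140,-110,357,185.2); print(ctrl.state()['joints'])"
```

```text
tool delta [-1.094e+02 -2.429e+02 -2.000e-01] spin -0.002
[ 20.62475699  24.78307532 -57.80674178  84.36665616  20.96218307
  82.38288594  57.51910939]
```

```bash
python3 -m inch '{"jaw":[255,255,255,255,255,255,255,255],"linear":[[-15.6,-34.7,0],[-15.6,-34.7,0],[-15.6,-34.7,0],[-15.6,-34.7,0],[-15.6,-34.7,0],[-15.6,-34.7,0],[-15.6,-34.7,0],[0,0,0]],"spin":[0,0,0,0,0,0,0,0]}'
python3 -m inch '{"jaw":[255,255,255,255,255,255],"linear":[[0,0,35],[0,0,45],[0,0,45],[0,0,35],[0,0,10],[0,0,0]],"spin":[0,0,0,0,0,0]}'
python3 - <<'E'
from h import *
cdelta(-138,-110,185,185.2); print(ctrl.state()['joints'])
c=cams.camera('wrist'); cv2.imwrite('pics/w7.png',c['image'])
c=cams.camera('side'); w=cloud(c); q=w.reshape(-1,3); X=(q[:,:2]-C0)@EX; Y=(q[:,:2]-C0)@EY
for lo,hi in((-138,-82),(82,138)):
    for x0 in range(-175,-100,6):
        t=(Y>lo)&(Y<hi)&(np.abs(X-x0)<3)&(q[:,2]>20)&(q[:,2]<165)
        if t.any(): print(lo,x0,np.round(np.nanmax(q[t,2])),t.sum(),end='; ')
    print()
E
```

```text
clock: 36.6
eef_pos: [701.0, -54.5, 354.5]
tcp_rot: [-180.0, -0.2, -175.3]
ft_force: [0.7, -0.0, -1.2]
finger_gap: 0.3
grasp_force: 0.0
clock: 37.2
eef_pos: [699.1, -48.7, 186.2]
tcp_rot: [180.0, -0.1, -174.9]
ft_force: [0.4, -0.0, 1.5]
finger_gap: 0.3
grasp_force: 0.0
tool delta [-0.7  1.9  1.2] spin -0.002
[ 31.57529111  42.07731723 -49.0190898   80.73604649  32.11785582
  71.81007727  74.97653735]
-138 -151 140.0 2; -138 -145 144.0 48; -138 -139 143.0 50; -138 -133 137.0 41; -138 -127 135.0 47; -138 -121 132.0 44; -138 -115 130.0 31; -138 -109 130.0 19; -138 -103 131.0 29; 
82 -151 137.0 19; 82 -145 139.0 59; 82 -139 134.0 35; 82 -133 133.0 47; 82 -127 130.0 38; 82 -121 130.0 39; 82 -115 128.0 23; 82 -109 130.0 18; 82 -103 131.0 35;
```

View pics/w7.png

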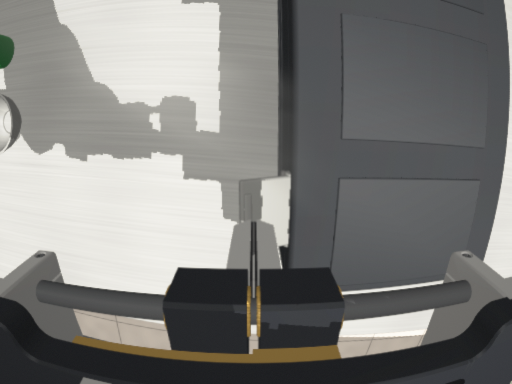

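The far flap is at (265,205), just under the closed fingers. Pressing it down.

```bash
python3 -m inch '{"jaw":[255,255,255,255,255,255,255,255],"linear":[[0,0,20],[0,0,12],[0,0,12],[0,0,12],[0,0,12],[0,0,10],[0,0,0],[0,0,0]],"spin":[0,0,0,0,0,0,0,0]}'
python3 -m inch '{"jaw":[255,255,255,255,255,255],"linear":[[0,0,8],[0,0,8],[0,0,6],[0,0,0],[0,0,0],[0,0,0]],"spin":[0,0,0,0,0,0]}'
python3 -c "
from h import *
cdelta(-131,-110,88,185.2)"
```

```text
clock: 38.1
eef_pos: [699.6, -48.8, 109.4]
tcp_rot: [180.0, -0.0, -174.9]
ft_force: [-0.1, -0.6, -0.1]
finger_gap: 0.6
grasp_force: 0.0
clock: 38.7
eef_pos: [699.7, -48.7, 87.5]
tcp_rot: [180.0, -0.0, -174.9]
ft_force: [-0.2, -0.3, -0.1]
finger_gap: 0.3
grasp_force: 0.2
tool delta [-0.2  8.9 -0.5] spin -0.002
```

```bash
python3 -m inch '{"jaw":[255,255,255,255,255],"linear":[[0,3,0],[0,3,0],[0,2,0],[0,0,0],[0,0,0]],"spin":[0,0,0,0,0]}'
python3 -m inch '{"jaw":[255,255,255],"linear":[[0,2,0],[0,0,0],[0,0,0]],"spin":[0,0,0]}'
python3 -m inch '{"jaw":[255,255,255],"linear":[[0,2,0],[0,0,0],[0,0,0]],"spin":[0,0,0]}'
python3 - <<'E'
from h import *
cdelta(-131,-110,88,185.2)
c=cams.camera('wrist'); cv2.imwrite('pics/w8.png',cv2.resize(c['image'][150:300,180:380],None,fx=3,fy=3))
E
```

```text
clock: 39.2
eef_pos: [699.0, -40.5, 87.5]
tcp_rot: [180.0, 0.0, -174.9]
ft_force: [0.3, -0.7, 0.2]
finger_gap: 0.3
grasp_force: 0.3
clock: 39.5
eef_pos: [698.8, -38.8, 87.4]
tcp_rot: [180.0, -0.0, -174.9]
ft_force: [-0.2, -1.3, -1.8]
finger_gap: 0.8
grasp_force: 0.8
clock: 39.8
eef_pos: [698.7, -37.9, 87.3]
tcp_rot: [-179.9, -0.0, -175.0]
ft_force: [1.2, -6.0, -1.5]
finger_gap: 0.5
grasp_force: 3.2
tool delta [-0.1 -1.9 -0.7] spin -0.003
```

View pics/w8.png

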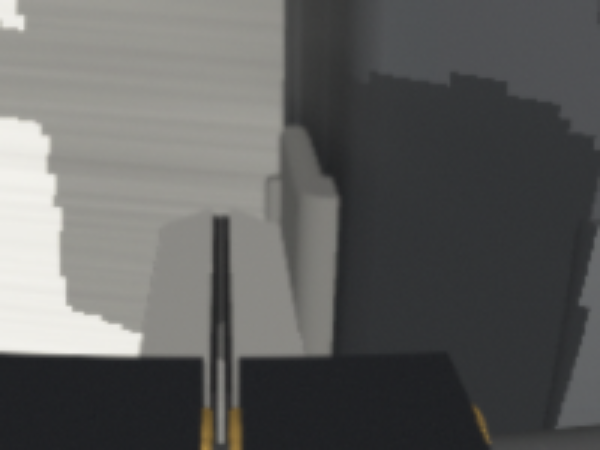

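The flap at (305,240) is nearly flat. Pressing a little harder to seat it.

```bash
python3 -m inch '{"jaw":[255,255,255],"linear":[[0,2,0],[0,0,0],[0,0,0]],"spin":[0,0,0]}'
python3 -m inch '{"jaw":[255,255,255],"linear":[[0,2,0],[0,0,0],[0,0,0]],"spin":[0,0,0]}'
python3 -m inch '{"jaw":[255,255,255],"linear":[[0,1,0],[0,0,0],[0,0,0]],"spin":[0,0,0]}'
```

```text
clock: 40.15
eef_pos: [698.7, -37.8, 87.3]
tcp_rot: [-179.8, -0.0, -175.1]
ft_force: [0.6, -14.7, -0.3]
finger_gap: 0.6
grasp_force: 7.0
clock: 40.45
eef_pos: [698.7, -37.7, 87.3]
tcp_rot: [-179.7, -0.0, -175.2]
ft_force: [1.7, -21.7, 0.6]
finger_gap: 0.3
grasp_force: 10.8
clock: 40.75
eef_pos: [698.7, -37.8, 87.3]
tcp_rot: [-179.6, -0.0, -175.2]
ft_force: [0.7, -25.1, 0.4]
finger_gap: 0.0
grasp_force: 12.8
```

```bash
python3 -m inch '{"jaw":[255,255,255,255,255,255,255],"linear":[[0,-8,0],[0,-11,0],[0,0,-30],[0,0,-40],[0,0,-30],[0,0,0],[0,0,0]],"spin":[0,0,0,0,0,0,0]}'
python3 -m inch '{"jaw":[255,255,255,255,255,255,255,255],"linear":[[35,0,0],[37,0,0],[37,0,0],[37,0,0],[37,0,0],[37,0,0],[0,0,0],[0,0,0]],"spin":[0,0,0,0,0,0,0,0]}'
python3 -c "
from h import *
cdelta(-141,110,185,185.2); print(ctrl.state()['joints'])"
```

```text
clock: 41.45
eef_pos: [700.1, -50.8, 187.7]
tcp_rot: [180.0, 0.0, -174.9]
ft_force: [-1.3, -0.1, -0.6]
finger_gap: 0.6
grasp_force: 0.0
clock: 42.25
eef_pos: [480.3, -70.9, 187.0]
tcp_rot: [-180.0, -0.0, -175.0]
ft_force: [0.1, -0.5, -0.5]
finger_gap: 0.2
grasp_force: 0.0
tool delta [-0.6  1.3  2. ] spin -0.004
[ 54.3909457   20.80672396 -58.94717012 112.35010082  20.95682012
  58.3717868   80.80542535]
```

```bash
python3 -m inch '{"jaw":[255,255,255,255,255,255,255,255],"linear":[[0,1.5,20],[0,0,12],[0,0,12],[0,0,12],[0,0,12],[0,0,10],[0,0,0],[0,0,0]],"spin":[0,0,0,0,0,0,0,0]}'
python3 -m inch '{"jaw":[255,255,255,255,255,255],"linear":[[0,0,8],[0,0,8],[0,0,6],[0,0,0],[0,0,0],[0,0,0]],"spin":[0,0,0,0,0,0]}'
python3 -m inch '{"jaw":[255,255,255,255,255],"linear":[[0,3,0],[0,3,0],[0,3,0],[0,0,0],[0,0,0]],"spin":[0,0,0,0,0]}'
python3 -m inch '{"jaw":[255,255,255],"linear":[[0,2,0],[0,0,0],[0,0,0]],"spin":[0,0,0]}'
```

```text
clock: 43.05
eef_pos: [480.6, -68.4, 109.3]
tcp_rot: [180.0, -0.0, -174.9]
ft_force: [0.0, -0.1, 0.5]
finger_gap: 0.4
grasp_force: 0.0
clock: 43.65
eef_pos: [480.6, -68.6, 87.5]
tcp_rot: [180.0, -0.0, -174.9]
ft_force: [0.4, -0.5, 0.2]
finger_gap: 0.6
grasp_force: 0.1
clock: 44.15
eef_pos: [479.9, -59.4, 87.5]
tcp_rot: [180.0, 0.0, -174.9]
ft_force: [1.4, 0.6, 0.5]
finger_gap: 0.5
grasp_force: 0.0
clock: 44.45
eef_pos: [479.7, -58.2, 87.4]
tcp_rot: [-180.0, -0.0, -175.0]
ft_force: [1.1, -5.0, -1.5]
finger_gap: 0.4
grasp_force: 2.6
```

```bash
python3 -m inch '{"jaw":[255,255,255],"linear":[[0,2,0],[0,0,0],[0,0,0]],"spin":[0,0,0]}'
python3 -m inch '{"jaw":[255,255,255],"linear":[[0,2,0],[0,1,0],[0,0,0]],"spin":[0,0,0]}'
python3 -m inch '{"jaw":[255,255,255,255,255,255,255,255],"linear":[[0,-8,0],[0,-12,0],[0,-40,-10],[0,-40,-40],[0,-40,-40],[0,0,-30],[0,0,0],[0,0,0]],"spin":[0,0,0,0,0,0,0,0]}'
python3 - <<'E'
from h import *
c=cams.camera('top'); w=cloud(c); q=w.reshape(-1,3); X=(q[:,:2]-C0)@EX; Y=(q[:,:2]-C0)@EY
for lo,hi in((-138,-82),(82,138)):
    for x0 in range(-151,-100,6):
        t=(Y>lo)&(Y<hi)&(np.abs(X-x0)<3)&(q[:,2]>-20)&(q[:,2]<165)
        if t.any(): print(lo,x0,np.round(np.nanmax(q[t,2])),t.sum(),end='; ')
    print()
cv2.imwrite('pics/t9.png',cv2.resize(c['image'][90:290,110:410],None,fx=2.6,fy=2.6))
E
```

```text
clock: 44.75
eef_pos: [479.7, -58.1, 87.4]
tcp_rot: [-179.9, -0.0, -175.1]
ft_force: [2.3, -16.8, -1.9]
finger_gap: 0.3
grasp_force: 8.5
clock: 45.05
eef_pos: [479.6, -57.9, 87.5]
tcp_rot: [-179.7, -0.0, -175.2]
ft_force: [4.0, -34.4, -0.5]
finger_gap: 0.0
grasp_force: 17.4
clock: 45.85
eef_pos: [490.7, -183.2, 198.2]
tcp_rot: [-180.0, 0.0, -175.0]
ft_force: [-0.0, -0.4, -0.9]
finger_gap: 0.7
grasp_force: 0.0
-138 -151 5.0 25; -138 -145 8.0 24; -138 -139 6.0 27; -138 -133 5.0 25; -138 -127 5.0 24; -138 -121 118.0 21; -138 -115 130.0 32; -138 -109 134.0 30; -138 -103 136.0 30; 
82 -151 7.0 29; 82 -145 5.0 27; 82 -139 5.0 28; 82 -133 3.0 27; 82 -127 8.0 27; 82 -121 122.0 15; 82 -115 129.0 34; 82 -109 135.0 35; 82 -103 137.0 32;
```

View pics/t9.png

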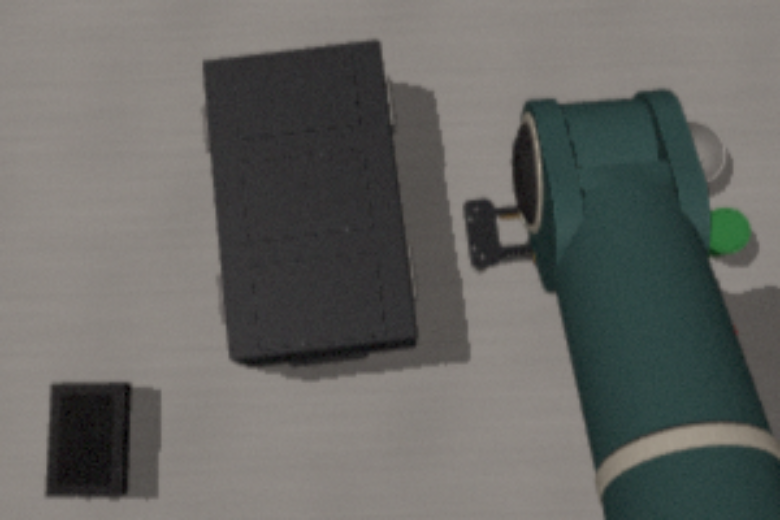

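The lid is flat and shut, and both flaps lie flush with the front wall as thin strips at (392,100) and (412,265). Nothing is in contact, so I'm handing the job in.

```bash
python3 -c "
from rig import ctrl
print(ctrl.finish_job())"
```

```text
the job is handed in; nothing more can be done
None
```

The freezer block lies flat in the carrier with all four white pots standing beside it, the lid is shut and both latches are folded flat; I handed the job in at about 46 s, and no verdict came back.

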